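# Snug down a tumbling barrel's lid evenly

### The job

The polishing barrel's lid is only finger-tight and needs its last round: start at the wing nut on the red stripe and work clockwise round the lid, nut by nut, giving each of the four wing nuts one quarter turn clockwise, no more and no less, so that the gasket is pressed evenly. Leave everything else on the bench where it is.

Things in the scene. Friction and masses are not known exactly. Their poses are not given: they have to be found in the camera images.
- stripe (a point): red paint stripe 14 mm wide, straight out over the lid from near its centre to its edge, passing under wing nut 1 and a little way down the side; it shows how the lid belongs. The point is on the lid's face, 45 mm from the lid's centre towards nut 1 (which is at 75 mm); x points outward to nut 1, z up.
- barrel: polishing barrel of a tumbler on end on a thin grey mat, too heavy to shift: hexagonal blue drum, round metal lid 200 mm across. Origin: centre of its underside, z up, x towards the red stripe. Lid face 155 mm above the origin (160 over the table). A wooden pull 30 mm across stands 22 mm up at the lid's centre. Four studs 90 degrees apart at radius 75 mm carry the wing nuts.
- wings_1 (a point): wing nut 1 (the nut on the red stripe): black plastic, 50 mm over its two wings, wings 10 mm thick, flat upright sides. Point: on the nut's axis, 24 mm above the lid's face; x along the wings, y across their thickness, z up; turns with the nut. Wings can be gripped across their thickness from 8 mm below the point (the hub, 21 mm wide, is under that) to 9 mm above.
- nut_1 (a joint): wing nut 1 (the nut on the red stripe), turned about the vertical stud; 0 as found, grows clockwise seen from above (tightening), rad: a quarter turn is +1.57. Plain rubbing resistance of about 0.09 N m either way, it stays where it is left, has no stop near and does not visibly sink. 
- wings_2 (a point): wing nut 2 (the next nut clockwise from nut 1, seen from above): black plastic, 50 mm over its two wings, wings 10 mm thick, flat upright sides. Point: on the nut's axis, 24 mm above the lid's face; x along the wings, y across their thickness, z up; turns with the nut. Wings can be gripped across their thickness from 8 mm below the point (the hub, 21 mm wide, is under that) to 9 mm above.
- nut_2 (a joint): wing nut 2 (the next nut clockwise from nut 1, seen from above), turned about the vertical stud; 0 as found, grows clockwise seen from above (tightening), rad: a quarter turn is +1.57. Plain rubbing resistance of about 0.09 N m either way, it stays where it is left, has no stop near and does not visibly sink. 
- wings_3 (a point): wing nut 3 (the next clockwise from nut 2): black plastic, 50 mm over its two wings, wings 10 mm thick, flat upright sides. Point: on the nut's axis, 24 mm above the lid's face; x along the wings, y across their thickness, z up; turns with the nut. Wings can be gripped across their thickness from 8 mm below the point (the hub, 21 mm wide, is under that) to 9 mm above.
- nut_3 (a joint): wing nut 3 (the next clockwise from nut 2), turned about the vertical stud; 0 as found, grows clockwise seen from above (tightening), rad: a quarter turn is +1.57. Plain rubbing resistance of about 0.09 N m either way, it stays where it is left, has no stop near and does not visibly sink. 
- wings_4 (a point): wing nut 4 (the next clockwise from nut 3): black plastic, 50 mm over its two wings, wings 10 mm thick, flat upright sides. Point: on the nut's axis, 24 mm above the lid's face; x along the wings, y across their thickness, z up; turns with the nut. Wings can be gripped across their thickness from 8 mm below the point (the hub, 21 mm wide, is under that) to 9 mm above.
- nut_4 (a joint): wing nut 4 (the next clockwise from nut 3), turned about the vertical stud; 0 as found, grows clockwise seen from above (tightening), rad: a quarter turn is +1.57. Plain rubbing resistance of about 0.09 N m either way, it stays where it is left, has no stop near and does not visibly sink. 
- jar: small amber jar with black cap, 62 mm wide, 55 mm high, on the mat. Bystander, origin at its underside's middle; leave it where it is.
- spare_nut: a spare black wing nut, loose on the mat, not on a stud; not part of the job. Bystander, origin at its underside's middle; leave it where it is.
- brush: hand brush lying on the mat. Bystander, origin at its underside's middle; leave it where it is.
- grater: copper grater plate 130 x 95 mm, on the mat. Bystander, origin at its underside's middle; leave it where it is.
- chisel_1: small steel chisel on the mat. Bystander, origin at its underside's middle; leave it where it is.
- chisel_2: small steel chisel on the mat. Bystander, origin at its underside's middle; leave it where it is.

How it is judged:
On the way, in this order (a step that is already met when the one before it is completed fails the run):
1. the nut at the red stripe has been given its quarter turn, the nuts after it not yet (value of joint nut_1 between 1.13 and 2.01 rad and value of joint nut_2 between -0.2 and 0.2 rad and value of joint nut_3 between -0.2 and 0.2 rad and value of joint nut_4 between -0.2 and 0.2 rad), for 0.2 s.
2. the second nut clockwise has been given its quarter turn, the nuts after it not yet (value of joint nut_1 between 1.13 and 2.01 rad and value of joint nut_2 between 1.13 and 2.01 rad and value of joint nut_3 between -0.2 and 0.2 rad and value of joint nut_4 between -0.2 and 0.2 rad), for 0.2 s.
3. the third nut has been given its quarter turn, the nuts after it not yet (value of joint nut_1 between 1.13 and 2.01 rad and value of joint nut_2 between 1.13 and 2.01 rad and value of joint nut_3 between 1.13 and 2.01 rad and value of joint nut_4 between -0.2 and 0.2 rad), for 0.2 s.
4. the fourth nut has been given its quarter turn (value of joint nut_1 between 1.13 and 2.01 rad and value of joint nut_2 between 1.13 and 2.01 rad and value of joint nut_3 between 1.13 and 2.01 rad and value of joint nut_4 between 1.13 and 2.01 rad), for 0.2 s.
At the end, for the whole second after the job is handed in: Each of the four wing nuts on the lid is at rest one quarter turn (90 degrees, within 25) clockwise of where it was found, turned in order clockwise from the red stripe; nuts whose turn had not come stayed within 11 degrees of where they were found (all of step 4 and velocity of joint nut_1 between -0.1 and 0.1 rad/s and velocity of joint nut_2 between -0.1 and 0.1 rad/s and velocity of joint nut_3 between -0.1 and 0.1 rad/s and velocity of joint nut_4 between -0.1 and 0.1 rad/s); the robot touches nothing.
It fails at once if a wing nut overtightened: more than a quarter turn and 40 degrees (value of joint any of nut_1, nut_2, nut_3, nut_4 above 2.27 rad).
It fails at once if a wing nut slackened by more than 20 degrees from where it was found (value of joint any of nut_1, nut_2, nut_3, nut_4 below -0.35 rad).
It fails at once if something else on the bench moved by more than 3 cm (distance of any of jar, spare_nut, brush, grater, chisel_1, chisel_2 from where it was at the start of the episode above 0.03 m).
It also fails if it takes over 58 s, if anything falls off the work surface, if the arm or the gripper's body presses on something with over 40 N, if the wrist force passes 120 N, or if a joint passes its speed limit or range.

### The arm

A 6-joint arm with a two-finger parallel gripper is mounted at the origin on the work surface. World frame = base frame: x ahead of the robot, y to its left, z up, the work surface at z = 0. Lengths are in m, angles in rad, forces in N, time in s.
With the tool pointing down it reaches from about 0.375 to 0.975 m from the base axis. Payload 3.8 kg.
Tool frame: the origin (TCP) lies midway between the tips of the shut fingers; the grasp point (between the pads) lies 19 mm behind it; z points along the fingers, y is the line along which they close (so a half turn about z gives the same grasp; the last joint's range is limited). The gripper opens to 85 mm and grips with 20 to 120 N. Pads are 22 mm wide; open, the fingers measure 114 mm over their backs; the gripper's body (76 mm by 85 mm) begins 54 mm behind the grasp point. The pads swing forward as they close: fully open they stand 13 mm farther back than shut.
Start: joints at [1.268, 0.264, 1.604, -0, 1.274, -0.037], TCP at [0.177, 0.651, 0.231] pointing down, gripper open.
Joint ranges: [-2.63, 2.63], [-0.94, 2.18], [0.31, 2.57], [-1.31, 4.45], [0, 2.66], [-2.55, 2.55]. Speed limits (rad/s): [2.57, 2.57, 3.14, 3.14, 3.14, 3.14].

### API

Orientations are given as a rotation vector (axis times angle).
In Python, from workcell import read_state, vision, ticket gives the robot as it stands. The module is installed in compiled form; this text tells all that it offers.
- The arm moves only by the tool jog_arm, never from a script. Its arguments are lists of equal length, an entry for each row: "turn": the turn, a rotation vector about the tool's x, y, z in rad, a list of three; "delta_pos": the shift along the tool's x, y, z in m, a list of three; "gripper": the finger opening in m, from 0 to 0.0854. In form: {"turn": [[rx, ry, rz], ...], "delta_pos": [[dx, dy, dz], ...], "gripper": [gripper, ...]}. A call has 1 to 20 rows; each row shifts and turns the commanded pose from where the row before left it, along the tool's axes as they then stand; what a row does not reach is not made up. A row lasts 1/12 s, in which the tool goes at most 41.7 mm and 7.16 degrees, less where a joint would pass 70% of its speed; a pose out of reach is approached as far as the arm can. A call with a gripper value outside its range is refused whole. The fingers move at their own pace and stop on an object; "grip_force" is the grip in N (left out, the last holds). Time passes only in rows, so rows that do not move let the fingers close. It gives the time, the measured TCP pose, the force, the opening and the grip force at its end, in the units of the state.
- read_state(): the state, without advancing time (a new reading comes with each control period).
- vision.read_camera(name): name is "side" or "top"; returns the picture (480x640x3 uint8, red, green, blue); there is no depth.
- vision.calibration(name): a dict with "vfov" (degrees; the focal length in pixels is half the picture's height over the tangent of half this angle, whatever the lens; pixels are square), "cx", "cy" (the principal point, pixels), "dist" ([k1, k2, p1, p2, k3] as OpenCV has them; the pictures are not rectified), "R" (3x3) and "t" (3): a world point X has camera coordinates R X + t. Camera axes: x right, y down, z forward; pixel columns grow to the right and rows downward; lengths in m; the calibration is good to about 2 mm. A picture is of the moment at which its call begins. calibration takes no time and is no camera call.
- ticket.finish_job(): hands the job in; it is judged then, once.
The state is a dict: "time": time; "q": joint angles; "joint_vel": joint speeds; "joint_torque": joint torques, N m; "tool_pos": TCP position; "tcp_rot": TCP orientation; "wrist_force": force on the tool from outside, world axes, zero at the start; "torque": the same for the moment, N m; "width": opening from 0.0 (shut) to 1.0 (fully open); "grip_force": force on a finger pad.
Only numpy, scipy, OpenCV 4.12 (cv2) and the standard library are available. Lean on these libraries where they do the work, as an engineer would, in place of code of your own. Each camera call takes 0.05 s, during which the arm holds its last target. There are 200 camera calls.

## Working session

There is one attempt and no reset: what is moved stays moved. The work goes in short steps, Python scripts to look and compute and a tool call to move; the robot and the scene stay as the last step left them, time stands still between calls to the robot, and variables do not carry over. Pictures are saved under pics/ and viewed, at most 10 in all, crops included, and the job is handed in when it is done.

Besides the shell and the picture viewer there is one more tool, called after "Call:" by a JSON object that holds its "op" and its "data". jog_arm: Moves the arm, as the interface text tells. Its arguments: {"type":"object","properties":{"turn":{"type":"array","items":{"type":"array","items":{"type":"number"}}},"delta_pos":{"type":"array","items":{"type":"array","items":{"type":"number"}}},"gripper":{"type":"array","items":{"type":"number"}},"grip_force":{"type":"number"}},"required":["turn","delta_pos","gripper"]}

```bash
mkdir -p pics
python3 - <<'E'
from workcell import read_state, vision
import cv2,numpy as np
np.set_printoptions(precision=4,suppress=True)
s=read_state(); print({k:np.round(v,3) for k,v in s.items()})
for n in("top","side"):
    cv2.imwrite(f"pics/{n}0.png",vision.read_camera(n)[:,:,::-1]); c=vision.calibration(n)
    print(n,c, -np.array(c["R"]).T@np.array(c["t"]))
E
```

```text
{'time': np.float64(0.0), 'q': array([ 1.268,  0.265,  1.605, -0.   ,  1.274, -0.037]), 'joint_vel': array([-0.002,  0.002, -0.   , -0.001,  0.001,  0.   ]), 'joint_torque': array([  0.   , -51.511, -36.732,  -0.   ,   0.013,   0.   ]), 'tool_pos': array([0.177, 0.651, 0.23 ]), 'tcp_rot': array([-0.416, -3.114,  0.003]), 'wrist_force': array([ 0.282,  0.505, -0.24 ]), 'torque': array([-0.007, -0.011, -0.008]), 'grip_force': np.float64(0.0), 'width': np.float64(1.0)}
top {'vfov': 53.94859558818274, 'cx': 318.2514485164778, 'cy': 237.54467622786754, 'dist': array([-0.1162,  0.    ,  0.    ,  0.    ,  0.    ]), 'R': array([[ 0.0026, -1.    , -0.0077],
       [-0.9973, -0.002 , -0.073 ],
       [ 0.0729,  0.0079, -0.9973]]), 't': array([0.0505, 0.5711, 1.0383])} [0.4937 0.0435 1.0776]
side {'vfov': 42.06243813996091, 'cx': 314.93765657706297, 'cy': 237.93835680315186, 'dist': array([0.0126, 0.    , 0.    , 0.    , 0.    ]), 'R': array([[ 0.889 , -0.4579, -0.0075],
       [-0.3055, -0.5806, -0.7547],
       [ 0.3413,  0.6732, -0.656 ]]), 't': array([-0.462 ,  0.2697,  1.0288])} [ 0.142  -0.7475  0.875 ]
```

View pics/top0.png

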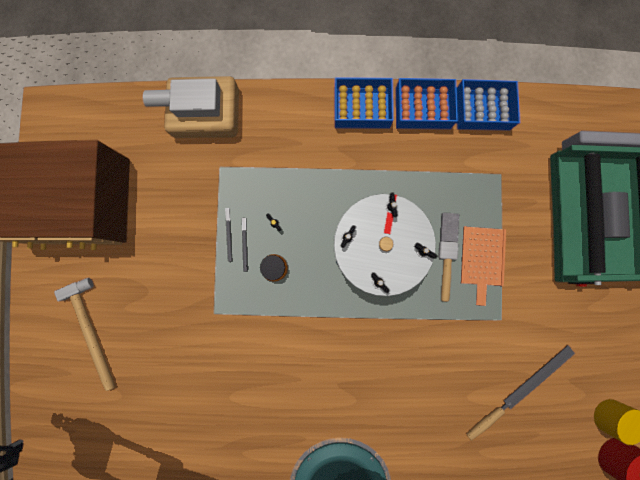

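View pics/side0.png

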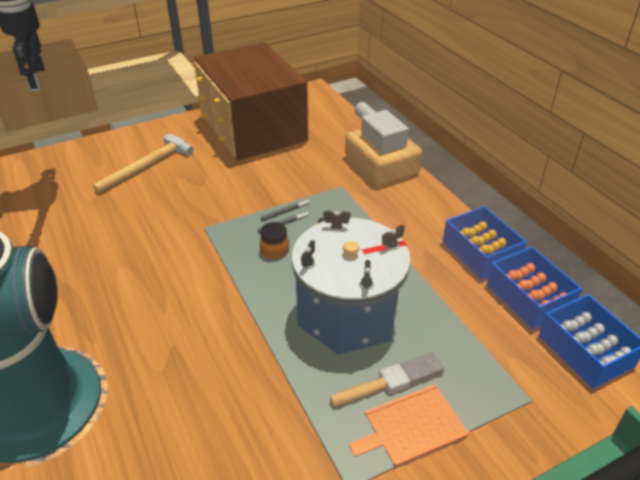

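Top view: the red stripe points up to nut 1 at (393,205). Clockwise from it come nut 2 at (426,251), nut 3 at (380,283) and nut 4 at (348,237). The lid's pull is at (386,244). Next I'll make a metric rectified crop at wing height.

```bash
cat > h.py <<'E'
import cv2,numpy as np
from workcell import vision
def proj(n,X):
    c=vision.calibration(n); f=240/np.tan(np.radians(c["vfov"]/2))
    K=np.array([[f,0,c["cx"]],[0,f,c["cy"]],[0,0,1.]])
    p,_=cv2.projectPoints(np.asarray(X,float).reshape(-1,3),cv2.Rodrigues(np.array(c["R"]))[0],np.array(c["t"],float),K,np.array(c["dist"],float))
    return p.reshape(-1,2)
def ortho(img,x0,y0,z,W=600,H=600,s=0.4e-3):
    # centre (x0,y0); up=+x, right=-y ; s m/px
    v,u=np.mgrid[0:H,0:W]
    X=np.stack([x0-(v-H/2)*s,y0-(u-W/2)*s,np.full(u.shape,z)],-1)
    m=proj("top",X).reshape(H,W,2).astype(np.float32)
    return cv2.remap(img,m[...,0],m[...,1],cv2.INTER_CUBIC)
E
python3 - <<'E'
from h import *
from scipy.optimize import least_squares
px=np.array([[386,244.]])
r=least_squares(lambda p:(proj("top",[p[0],p[1],.182])-px).ravel(),[.5,0]); print(r.x)
im=cv2.imread("pics/top0.png")
o=ortho(im,.49,-.075,.187)
for k in range(0,600,50):
    cv2.putText(o,str(k),(k,10),0,.35,(0,0,255));cv2.putText(o,str(k),(0,k+4),0,.35,(0,0,255))
cv2.imwrite("pics/o0.png",o)
E
```

```text
[ 0.54711504 -0.07848983]
```

View pics/o0.png

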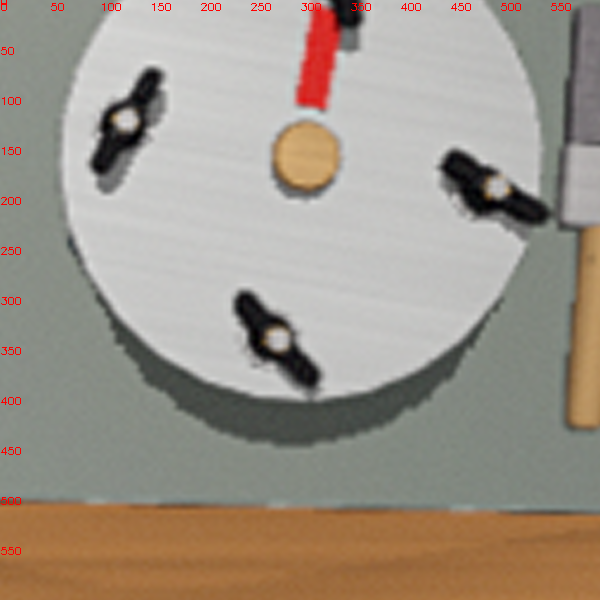

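Run:
```python
from h import *
im=cv2.imread("pics/top0.png")
o=ortho(im,.55,-.08,.187)
for k in range(0,600,50):
    cv2.putText(o,str(k),(k,10),0,.35,(0,0,255));cv2.putText(o,str(k),(0,k+4),0,.35,(0,0,255))
cv2.imwrite("pics/o1.png",o)
# wing PCA on dark pixels
d=cv2.cvtColor(o,cv2.COLOR_BGR2GRAY)
n,l,st,ce=cv2.connectedComponentsWithStats(((d<50)).astype(np.uint8))
for i in range(1,n):
    if 600<st[i,4]<8000:
        v,u=np.where(l==i); P=np.stack([.55-(v-300)*.4e-3,-.08-(u-300)*.4e-3],1)
        w,e=np.linalg.eigh(np.cov((P-P.mean(0)).T)); a=np.degrees(np.arctan2(e[1,1],e[0,1]))%180
        t=(P-P.mean(0))@e[:,1]; mid=P.mean(0)+e[:,1]*(t.max()+t.min())/2
        print(ce[i].round(),st[i,4],"mean",P.mean(0).round(4),"mid",mid.round(4),"ang",a.round(1),"len",np.ptp(t).round(4))
```

```text
[325. 124.] 2536 mean [ 0.6206 -0.09  ] mid [ 0.622  -0.0898] ang 5.7 len 0.0464
[112. 274.] 2013 mean [ 0.5602 -0.0048] mid [ 0.5614 -0.0055] ang 149.3 len 0.046
[477. 342.] 2709 mean [ 0.5334 -0.1509] mid [ 0.5326 -0.1522] ang 59.5 len 0.0462
[260. 490.] 2160 mean [ 0.4739 -0.0641] mid [ 0.4733 -0.0647] ang 41.1 len 0.0461
```

View pics/o1.png

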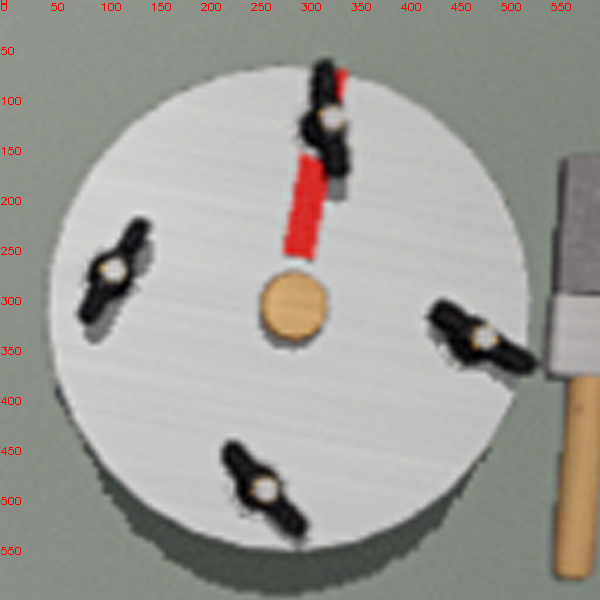

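The crop shows the nut centres at about (330,120), (484,338), (265,490) and (114,271). Opposite nuts come out 150 mm apart and the centre is (.548,-.079), so it agrees with the given sizes. The wing headings are about 6, 58, 39 and 150.5°.

```bash
cat > go.py <<'E'
import sys,numpy as np
from scipy.spatial.transform import Rotation as R
from workcell import read_state
s=read_state(); r=R.from_rotvec(s["tcp_rot"])
N={1:(.6216,-.0925,186),2:(.5346,-.1531,58),3:(.4740,-.0661,39),4:(.5610,-.0055,150.5)}
x,y,h=N[int(sys.argv[1])]; z=float(sys.argv[2])
if len(sys.argv)>3: h=float(sys.argv[3])
a=np.radians(h); T=R.from_matrix(np.array([[np.cos(a),np.sin(a),0],[np.sin(a),-np.cos(a),0],[0,0,-1]]))
d=r.inv().apply(np.array([x,y,z])-s["tool_pos"]); w=(r.inv()*T).as_rotvec()
print("t",s["time"],"pos",s["tool_pos"].round(4),"q6",s["q"][5].round(3),"d",d.round(4),"rows",np.linalg.norm(d)/.04,"turn",w.round(4),"rows",np.linalg.norm(w)/.12)
E
python3 go.py 1 .24
```

```text
t 0.1 pos [0.1771 0.6507 0.2301] q6 -0.037 d [-0.6241 -0.6003 -0.0087] rows 21.649796144612402 turn [-0.002  -0.0004 -0.3705] rows 3.087371128548673
```

Call:
{"op": "jog_arm", "data": {"turn": [[0,0,0],[0,0,0],[0,0,0],[0,0,0],[0,0,0],[0,0,0],[0,0,0],[0,0,0],[0,0,0],[0,0,0],[0,0,0],[0,0,0],[0,0,0],[0,0,0],[0,0,0],[0,0,0],[0,0,0],[0,0,0],[0,0,0],[0,0,0]], "delta_pos": [[-0.0285,-0.0274,-0.0005],[-0.0285,-0.0274,-0.0005],[-0.0285,-0.0274,-0.0005],[-0.0285,-0.0274,-0.0005],[-0.0285,-0.0274,-0.0005],[-0.0285,-0.0274,-0.0005],[-0.0285,-0.0274,-0.0005],[-0.0285,-0.0274,-0.0005],[-0.0285,-0.0274,-0.0005],[-0.0285,-0.0274,-0.0005],[-0.0285,-0.0274,-0.0005],[-0.0285,-0.0274,-0.0005],[-0.0285,-0.0274,-0.0005],[-0.0285,-0.0274,-0.0005],[-0.0285,-0.0274,-0.0005],[-0.0285,-0.0274,-0.0005],[-0.0285,-0.0274,-0.0005],[-0.0285,-0.0274,-0.0005],[-0.0285,-0.0274,-0.0005],[-0.0285,-0.0274,-0.0005]], "gripper": [0.036,0.036,0.036,0.036,0.036,0.036,0.036,0.036,0.036,0.036,0.036,0.036,0.036,0.036,0.036,0.036,0.036,0.036,0.036,0.036], "grip_force": 40}}

```text
time: 1.77
tool_pos: [0.5836, -0.0291, 0.2408]
tcp_rot: [-0.417, -3.113, -0.0]
wrist_force: [0.8, 0.4, 0.4]
width: 0.42
grip_force: 0.0
```

Call:
{"op": "jog_arm", "data": {"turn": [[0,0,0],[0,0,0],[0,0,-0.1],[0,0,-0.1],[0,0,-0.1],[0,0,-0.07],[0,0,0],[0,0,0]], "delta_pos": [[-0.027,-0.026,0],[-0.027,-0.026,0],[0,0,0],[0,0,0],[0,0,0],[0,0,0],[0,0,0],[0,0,0]], "gripper": [0.036,0.036,0.036,0.036,0.036,0.036,0.036,0.036]}}

```text
time: 2.43
tool_pos: [0.6215, -0.0916, 0.2407]
tcp_rot: [0.16, -3.137, -0.0]
wrist_force: [0.5, 0.8, 0.4]
width: 0.42
grip_force: 0.0
```

```bash
python3 go.py 1 .179
python3 - <<'E'
from h import *
o=ortho(vision.read_camera("top")[:,:,::-1].copy(),.55,-.08,.187)
s=cv2.imwrite
sd=cv2.resize(vision.read_camera("side")[170:330,250:450,::-1],None,fx=3,fy=3,interpolation=2)
s("pics/a1.png",np.hstack([o[:480,100:300+0],sd]))
E
```

```text
t 2.4333 pos [ 0.6215 -0.0916  0.2407] q6 -1.859 d [-0.0001 -0.001   0.0617] rows 1.5431135218915921 turn [ 0.0003 -0.001  -0.0027] rows 0.02386528649848849
```

View pics/a1.png

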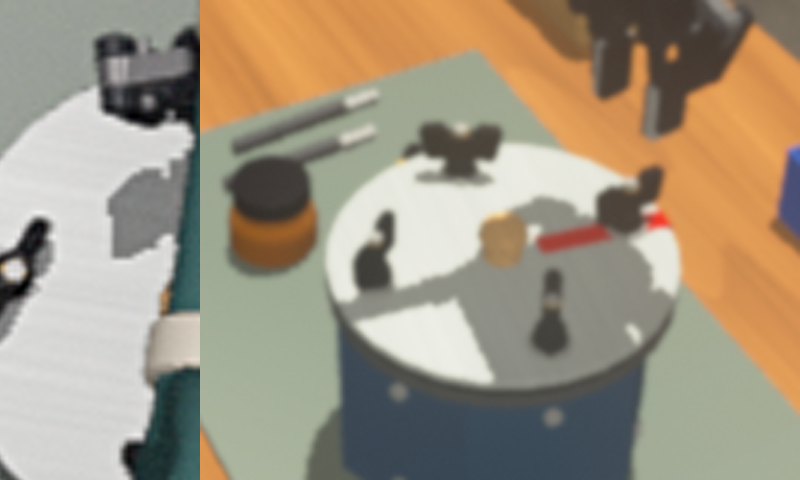

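The side crop shows the fingers standing over nut 1 at crop position (625,200), straddling the line of its wings. Now I'll go down and close.

Call:
{"op": "jog_arm", "data": {"turn": [[0,0,0],[0,0,0],[0,0,0],[0,0,0],[0,0,0],[0,0,0],[0,0,0],[0,0,0],[0,0,0],[0,0,0],[0,0,0]], "delta_pos": [[0,-0.001,0.02],[0,0,0.02],[0,0,0.015],[0,0,0.0065],[0,0,0],[0,0,0],[0,0,0],[0,0,0],[0,0,0],[0,0,0],[0,0,0]], "gripper": [0.036,0.036,0.036,0.036,0.036,0.0,0.0,0.0,0.0,0.0,0.0], "grip_force": 40}}

```text
time: 3.45
tool_pos: [0.6228, -0.0929, 0.1814]
tcp_rot: [-0.163, 3.135, -0.001]
wrist_force: [-0.4, -0.9, 4.0]
width: 0.101
grip_force: 44.0
```

```bash
python3 go.py 1 .179; python3 -c "
from workcell import read_state as r;s=r();print(s['width'],s['grip_force'],s['wrist_force'],s['torque'])"
```

```text
t 3.45 pos [ 0.6228 -0.0929  0.1814] q6 -1.862 d [0.0012 0.0005 0.0023] rows 0.06707748026406932 turn [-0.001   0.0025 -0.0005] rows 0.02282276309743977
0.10050817912549988 43.99430774152279 [-0.41224953 -0.86429319  4.02533849] [-0.12301463  0.06819896  0.07942744]
```

Call:
{"op": "jog_arm", "data": {"turn": [[0,0,0.105],[0,0,0.105],[0,0,0.105],[0,0,0.105],[0,0,0.105],[0,0,0.105],[0,0,0.105],[0,0,0.105],[0,0,0.105],[0,0,0.105],[0,0,0.105],[0,0,0.105],[0,0,0.105],[0,0,0.105],[0,0,0.105],[0,0,0],[0,0,0],[0,0,0]], "delta_pos": [[0,0,0],[0,0,0],[0,0,0],[0,0,0],[0,0,0],[0,0,0],[0,0,0],[0,0,0],[0,0,0],[0,0,0],[0,0,0],[0,0,0],[0,0,0],[0,0,0],[0,0,0],[0,0,0],[0,0,0],[0,0,0]], "gripper": [0,0,0,0,0,0,0,0,0,0,0,0,0,0,0,0,0,0]}}

```text
time: 4.95
tool_pos: [0.6219, -0.0941, 0.1814]
tcp_rot: [2.107, 2.328, -0.002]
wrist_force: [-1.9, -4.3, 5.7]
width: 0.101
grip_force: 44.2
```

Call:
{"op": "jog_arm", "data": {"turn": [[0,0,0],[0,0,0],[0,0,0],[0,0,0],[0,0,0],[0,0,0],[0,0,0]], "delta_pos": [[0,0,0],[0,0,0],[0,0,0],[0,0,-0.02],[0,0,-0.02],[0,0,-0.02],[0,0,0]], "gripper": [0.036,0.036,0.036,0.036,0.036,0.036,0.036]}}

```text
time: 5.53
tool_pos: [0.6245, -0.0927, 0.2446]
tcp_rot: [2.103, 2.325, 0.007]
wrist_force: [-0.2, -0.5, 1.2]
width: 0.422
grip_force: 0.0
```

```bash
python3 go.py 1 .24 96;python3 go.py 2 .24
```

```text
t 5.5333 pos [ 0.6245 -0.0927  0.2446] q6 -0.287 d [ 0.0005 -0.0029  0.0046] rows 0.13574812295708444 turn [ 0.0074  0.0018 -0.0045] rows 0.07336332247350831
t 5.5333 pos [ 0.6245 -0.0927  0.2446] q6 -0.287 d [-0.0511 -0.0955  0.004 ] rows 2.710820793432075 turn [ 0.0077 -0.0007  0.6588] rows 5.49012251558977
```

Call:
{"op": "jog_arm", "data": {"turn": [[0,0,0],[0,0,0],[0,0,0],[0.0077,0,0.109],[0,0,0.11],[0,0,0.11],[0,0,0.11],[0,0,0.11],[0,0,0.11],[0,0,0],[0,0,0],[0,0,0]], "delta_pos": [[-0.017,-0.032,0],[-0.017,-0.032,0],[-0.017,-0.0315,0],[0,0,0],[0,0,0],[0,0,0],[0,0,0],[0,0,0],[0,0,0],[0,0,0],[0,0,0],[0,0,0]], "gripper": [0.036,0.036,0.036,0.036,0.036,0.036,0.036,0.036,0.036,0.036,0.036,0.036]}}

```text
time: 6.53
tool_pos: [0.5318, -0.1526, 0.2392]
tcp_rot: [-2.742, -1.524, 0.011]
wrist_force: [0.6, 0.4, 0.4]
width: 0.423
grip_force: 0.0
```

```bash
python3 go.py 2 .179
python3 - <<'E'
from h import *
o=ortho(vision.read_camera("top")[:,:,::-1].copy(),.55,-.08,.187,600,600)
s=cv2.imwrite
sd=cv2.resize(vision.read_camera("side")[170:330,270:430,::-1],None,fx=2.5,fy=3,interpolation=2)
s("pics/a2.png",np.hstack([o[:480,150:550],sd]))
E
```

```text
t 6.5333 pos [ 0.5318 -0.1526  0.2392] q6 0.234 d [0.0013 0.0031 0.0602] rows 1.5068528355285464 turn [-0.0071  0.0044  0.0023] rows 0.07230499775839208
```

View pics/a2.png

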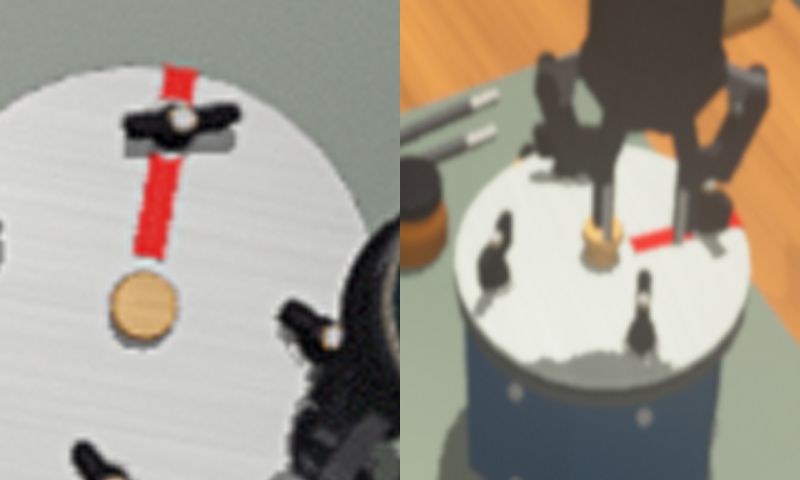

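The picture shows nut 1's wings now lying across the stripe, from (127,125) to (238,112), so it has had its quarter turn. The fingers are over nut 2.

Call:
{"op": "jog_arm", "data": {"turn": [[-0.007,0.0044,0],[0,0,0],[0,0,0],[0,0,0],[0,0,0],[0,0,0],[0,0,0],[0,0,0],[0,0,0],[0,0,0],[0,0,0],[0,0,0]], "delta_pos": [[0.001,0.003,0],[0,0,0.02],[0,0,0.02],[0,0,0.013],[0,0,0.006],[0,0,0],[0,0,0],[0,0,0],[0,0,0],[0,0,0],[0,0,0],[0,0,0]], "gripper": [0.036,0.036,0.036,0.036,0.036,0.036,0.0,0.0,0.0,0.0,0.0,0.0]}}

```text
time: 7.63
tool_pos: [0.535, -0.1533, 0.1821]
tcp_rot: [2.748, 1.522, 0.001]
wrist_force: [-4.6, 2.9, 5.8]
width: 0.103
grip_force: 42.4
```

```bash
python3 go.py 2 .18; python3 -c "
from workcell import read_state as r;s=r();print(s['width'],s['grip_force'],s['wrist_force'],s['torque'])"
```

```text
t 7.6333 pos [ 0.535  -0.1533  0.1821] q6 0.235 d [-0.     -0.0005  0.0021] rows 0.053450489808201336 turn [ 0.0008 -0.0005 -0.0006] rows 0.009125635539248757
0.1028642558463921 42.3999859392643 [-4.64831775  2.85232749  5.78720216] [ 0.46185257  0.76388745 -0.10245253]
```

Call:
{"op": "jog_arm", "data": {"turn": [[0,0,0.105],[0,0,0.105],[0,0,0.105],[0,0,0.105],[0,0,0.105],[0,0,0.105],[0,0,0.105],[0,0,0.105],[0,0,0.105],[0,0,0.105],[0,0,0.105],[0,0,0.105],[0,0,0.105],[0,0,0.105],[0,0,0.105],[0,0,0],[0,0,0],[0,0,0]], "delta_pos": [[0,0,0],[0,0,0],[0,0,0],[0,0,0],[0,0,0],[0,0,0],[0,0,0],[0,0,0],[0,0,0],[0,0,0],[0,0,0],[0,0,0],[0,0,0],[0,0,0],[0,0,0],[0,0,0],[0,0,0],[0,0,0]], "gripper": [0,0,0,0,0,0,0,0,0,0,0,0,0,0,0,0,0,0]}}

```text
time: 9.13
tool_pos: [0.535, -0.1539, 0.182]
tcp_rot: [3.017, -0.873, 0.002]
wrist_force: [-4.7, 1.6, 5.9]
width: 0.101
grip_force: 42.4
```

Call:
{"op": "jog_arm", "data": {"turn": [[0,0,0],[0,0,0],[0,0,0],[0,0,0],[0,0,0],[0,0,0],[0,0,0],[0,0,0],[0,0,0]], "delta_pos": [[0,0,0],[0,0,0],[0,0,0],[0,0,-0.02],[0,0,-0.02],[0,0,-0.02],[0,0,0],[0,0,0],[0,0,0]], "gripper": [0.036,0.036,0.036,0.036,0.036,0.036,0.036,0.036,0.036]}}

```text
time: 9.88
tool_pos: [0.5348, -0.1535, 0.24]
tcp_rot: [3.018, -0.873, 0.0]
wrist_force: [-1.6, -0.4, 0.5]
width: 0.419
grip_force: 0.0
```

```bash
python3 go.py 2 .24 -32;python3 go.py 3 .24
```

```text
t 9.8833 pos [ 0.5348 -0.1535  0.24  ] q6 1.81 d [-0.0004 -0.0002  0.    ] rows 0.011775871683615225 turn [ 0.0001 -0.0002 -0.0047] rows 0.03938373185392263
t 9.8833 pos [ 0.5348 -0.1535  0.24  ] q6 1.81 d [-0.0981 -0.0414 -0.    ] rows 2.6623443799272963 turn [ 2.0000e-04 -1.0000e-04 -1.2439e+00] rows 10.365878916338783
```

Call:
{"op": "jog_arm", "data": {"turn": [[0,0,0],[0,0,0],[0,0,0],[0,0,-0.104],[0,0,-0.104],[0,0,-0.104],[0,0,-0.104],[0,0,-0.104],[0,0,-0.104],[0,0,-0.104],[0,0,-0.104],[0,0,-0.104],[0,0,-0.104],[0,0,-0.104],[0,0,-0.1],[0,0,0],[0,0,0],[0,0,0]], "delta_pos": [[-0.033,-0.014,0],[-0.033,-0.014,0],[-0.032,-0.0135,0],[0,0,0],[0,0,0],[0,0,0],[0,0,0],[0,0,0],[0,0,0],[0,0,0],[0,0,0],[0,0,0],[0,0,0],[0,0,0],[0,0,0],[0,0,0],[0,0,0],[0,0,0]], "gripper": [0.036,0.036,0.036,0.036,0.036,0.036,0.036,0.036,0.036,0.036,0.036,0.036,0.036,0.036,0.036,0.036,0.036,0.036]}}

```text
time: 11.38
tool_pos: [0.4738, -0.066, 0.2397]
tcp_rot: [-2.962, -1.045, 0.002]
wrist_force: [-0.6, 0.1, -0.9]
width: 0.42
grip_force: 0.0
```

```bash
python3 go.py 3 .181
python3 - <<'E'
from h import *
o=ortho(vision.read_camera("top")[:,:,::-1].copy(),.55,-.08,.187,600,600)
s=cv2.imwrite
sd=cv2.resize(vision.read_camera("side")[170:330,270:430,::-1],None,fx=2.5,fy=3.75,interpolation=2)
s("pics/a3.png",np.hstack([o[:600,150:550],sd]))
E
```

```text
t 11.3833 pos [ 0.4738 -0.066   0.2397] q6 0.702 d [0.0002 0.0002 0.0587] rows 1.4676439691075487 turn [-0.0006  0.0008 -0.0024] rows 0.021432678603821684
```

View pics/a3.png

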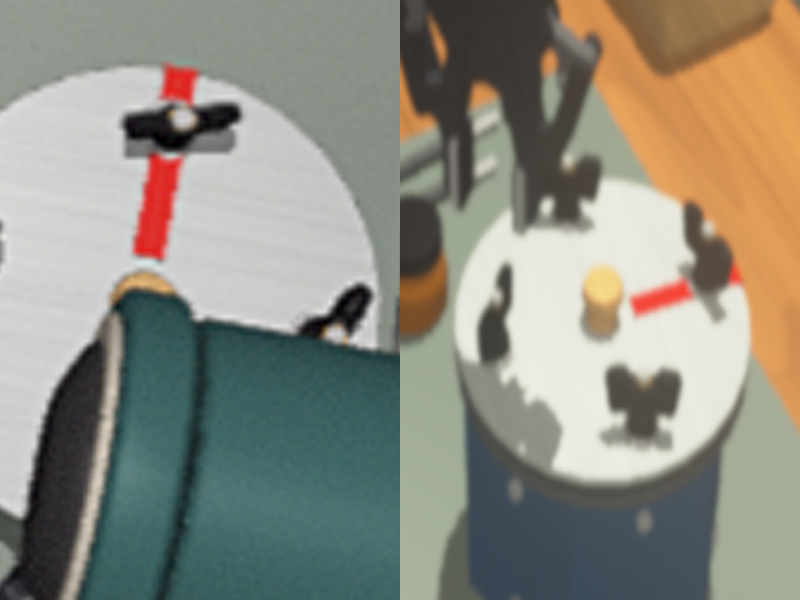

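The picture shows nut 2 turned, with its upper wing now at (355,300) and its broad side facing the side camera at (640,395). Nut 3 at (495,320) and nut 4 are untouched. I'll go down on nut 3.

Call:
{"op": "jog_arm", "data": {"turn": [[0,0,0],[0,0,0],[0,0,0],[0,0,0],[0,0,0],[0,0,0],[0,0,0],[0,0,0],[0,0,0],[0,0,0],[0,0,0]], "delta_pos": [[0,0,0.02],[0,0,0.02],[0,0,0.013],[0,0,0.0055],[0,0,0],[0,0,0],[0,0,0],[0,0,0],[0,0,0],[0,0,0],[0,0,0]], "gripper": [0.036,0.036,0.036,0.036,0.036,0.0,0.0,0.0,0.0,0.0,0.0]}}

```text
time: 12.4
tool_pos: [0.4749, -0.066, 0.1835]
tcp_rot: [2.961, 1.049, 0.003]
wrist_force: [-2.9, 2.8, 5.5]
width: 0.107
grip_force: 42.6
```

```bash
python3 go.py 3 .181; python3 -c "
from workcell import read_state as r;s=r();print(s['width'],s['grip_force'],s['wrist_force'],s['torque'])"
```

```text
t 12.4 pos [ 0.4749 -0.066   0.1835] q6 0.7 d [-0.0008 -0.0005  0.0025] rows 0.06659273147986082 turn [ 0.0014 -0.0016  0.0001] rows 0.018173444989198546
0.10682963119426553 42.59316433221102 [-2.88425344  2.79218132  5.4666263 ] [0.445262   0.41241987 0.02899507]
```

Call:
{"op": "jog_arm", "data": {"turn": [[0,0,0.105],[0,0,0.105],[0,0,0.105],[0,0,0.105],[0,0,0.105],[0,0,0.105],[0,0,0.105],[0,0,0.105],[0,0,0.105],[0,0,0.105],[0,0,0.105],[0,0,0.105],[0,0,0.105],[0,0,0.105],[0,0,0.105],[0,0,0],[0,0,0],[0,0,0]], "delta_pos": [[0,0,0],[0,0,0],[0,0,0],[0,0,0],[0,0,0],[0,0,0],[0,0,0],[0,0,0],[0,0,0],[0,0,0],[0,0,0],[0,0,0],[0,0,0],[0,0,0],[0,0,0],[0,0,0],[0,0,0],[0,0,0]], "gripper": [0,0,0,0,0,0,0,0,0,0,0,0,0,0,0,0,0,0]}}

```text
time: 13.9
tool_pos: [0.4747, -0.0673, 0.1835]
tcp_rot: [2.831, -1.358, 0.004]
wrist_force: [-3.5, -2.9, 5.0]
width: 0.103
grip_force: 42.6
```

Call:
{"op": "jog_arm", "data": {"turn": [[0,0,0],[0,0,0],[0,0,0],[0,0,0],[0,0,0],[0,0,0],[0,0,0],[0,0,0],[0,0,0]], "delta_pos": [[0,0,0],[0,0,0],[0,0,0],[0,0,-0.02],[0,0,-0.02],[0,0,-0.02],[0,0,0],[0,0,0],[0,0,0]], "gripper": [0.036,0.036,0.036,0.036,0.036,0.036,0.036,0.036,0.036]}}

```text
time: 14.65
tool_pos: [0.4739, -0.066, 0.2413]
tcp_rot: [2.833, -1.358, -0.0]
wrist_force: [-0.7, -0.9, -0.9]
width: 0.421
grip_force: 0.0
```

```bash
python3 go.py 3 .24 -51;python3 go.py 4 .24
```

```text
t 14.65 pos [ 0.4739 -0.066   0.2413] q6 2.275 d [ 0.0001 -0.      0.0013] rows 0.03275794211751454 turn [ 0.0004  0.     -0.004 ] rows 0.03332606436253735
t 14.65 pos [ 0.4739 -0.066   0.2413] q6 2.275 d [ 0.0073 -0.1058  0.0013] rows 2.651167468941577 turn [ 2.0000e-04 -5.0000e-04  2.7624e+00] rows 23.019704354098455
```

Call:
{"op": "jog_arm", "data": {"turn": [[0,0,0],[0,0,0],[0,0,0],[0,0,-0.11],[0,0,-0.11],[0,0,-0.11],[0,0,-0.11],[0,0,-0.11],[0,0,-0.11],[0,0,-0.11],[0,0,-0.11],[0,0,-0.11],[0,0,-0.11],[0,0,-0.11],[0,0,-0.11],[0,0,-0.11],[0,0,-0.11],[0,0,-0.11],[0,0,-0.11]], "delta_pos": [[0.0025,-0.0355,0],[0.0025,-0.0355,0],[0.0023,-0.0348,0],[0,0,0],[0,0,0],[0,0,0],[0,0,0],[0,0,0],[0,0,0],[0,0,0],[0,0,0],[0,0,0],[0,0,0],[0,0,0],[0,0,0],[0,0,0],[0,0,0],[0,0,0],[0,0,0]], "gripper": [0.036,0.036,0.036,0.036,0.036,0.036,0.036,0.036,0.036,0.036,0.036,0.036,0.036,0.036,0.036,0.036,0.036,0.036,0.036]}}

```text
time: 16.23
tool_pos: [0.5602, -0.0055, 0.2399]
tcp_rot: [-2.847, -1.325, 0.004]
wrist_force: [0.1, 0.3, 0.5]
width: 0.424
grip_force: 0.0
```

Call:
{"op": "jog_arm", "data": {"turn": [[0,0,-0.11],[0,0,-0.11],[0,0,-0.11],[0,0,-0.11],[0,0,-0.11],[0,0,-0.11],[0,0,-0.11],[0,0,-0.11],[0,0,-0.11],[0,0,-0.11],[0,0,-0.11],[0,0,-0.11],[0,0,-0.11],[0,0,-0.11],[0,0,-0.11],[0,0,-0.11],[0,0,0],[0,0,0],[0,0,0]], "delta_pos": [[0,0,0],[0,0,0],[0,0,0],[0,0,0],[0,0,0],[0,0,0],[0,0,0],[0,0,0],[0,0,0],[0,0,0],[0,0,0],[0,0,0],[0,0,0],[0,0,0],[0,0,0],[0,0,0],[0,0,0],[0,0,0],[0,0,0]], "gripper": [0.036,0.036,0.036,0.036,0.036,0.036,0.036,0.036,0.036,0.036,0.036,0.036,0.036,0.036,0.036,0.036,0.036,0.036,0.036]}}

```text
time: 17.82
tool_pos: [0.5608, -0.0055, 0.2411]
tcp_rot: [-0.805, -3.036, 0.001]
wrist_force: [-0.2, 0.3, -0.6]
width: 0.42
grip_force: 0.0
```

```bash
python3 go.py 4 .181
python3 - <<'E'
from h import *
o=ortho(vision.read_camera("top")[:,:,::-1].copy(),.55,-.08,.187,600,600)
s=cv2.imwrite
sd=cv2.resize(vision.read_camera("side")[170:330,270:430,::-1],None,fx=2.5,fy=3.75,interpolation=2)
s("pics/a4.png",np.hstack([o[:600,50:450],sd]))
E
```

```text
t 17.8167 pos [ 0.5608 -0.0055  0.2411] q6 -1.106 d [-0.0002  0.0002  0.0601] rows 1.5023818895351972 turn [-0.0008 -0.0009 -0.0036] rows 0.031566270961196255
```

View pics/a4.png

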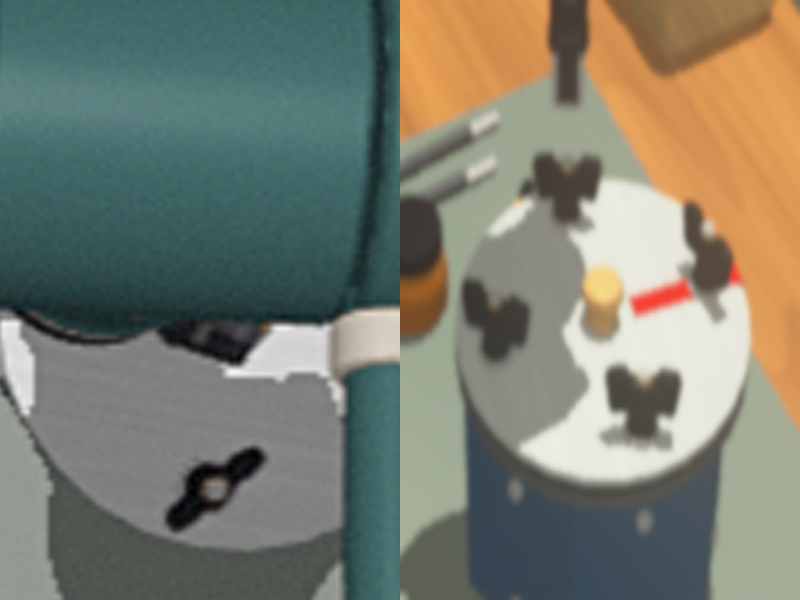

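Nut 3's wings now run from (175,522) to (258,456), so it has had its quarter turn. The gripper is lined up above nut 4, which the side view shows at (567,185).

Call:
{"op": "jog_arm", "data": {"turn": [[0,0,0],[0,0,0],[0,0,0],[0,0,0],[0,0,0],[0,0,0],[0,0,0],[0,0,0],[0,0,0],[0,0,0],[0,0,0]], "delta_pos": [[0,0,0.02],[0,0,0.02],[0,0,0.013],[0,0,0.006],[0,0,0],[0,0,0],[0,0,0],[0,0,0],[0,0,0],[0,0,0],[0,0,0]], "gripper": [0.036,0.036,0.036,0.036,0.036,0.0,0.0,0.0,0.0,0.0,0.0]}}

```text
time: 18.83
tool_pos: [0.562, -0.0063, 0.1846]
tcp_rot: [0.801, 3.035, -0.001]
wrist_force: [-2.6, -3.8, 5.4]
width: 0.098
grip_force: 42.6
```

```bash
python3 go.py 4 .181; python3 -c "
from workcell import read_state as r;s=r();print(s['width'],s['grip_force'],s['wrist_force'],s['torque'])"
```

```text
t 18.8333 pos [ 0.562  -0.0063  0.1846] q6 -1.109 d [0.0012 0.0002 0.0036] rows 0.0941125744173644 turn [-0.0001  0.0027 -0.001 ] rows 0.023666107059101257
0.09803400278885324 42.55877919495106 [-2.62624308 -3.75358844  5.38479651] [-0.63866314  0.37123913 -0.06476573]
```

Call:
{"op": "jog_arm", "data": {"turn": [[0,0,0.105],[0,0,0.105],[0,0,0.105],[0,0,0.105],[0,0,0.105],[0,0,0.105],[0,0,0.105],[0,0,0.105],[0,0,0.105],[0,0,0.105],[0,0,0.105],[0,0,0.105],[0,0,0.105],[0,0,0.105],[0,0,0.105],[0,0,0],[0,0,0],[0,0,0]], "delta_pos": [[0,0,0],[0,0,0],[0,0,0],[0,0,0],[0,0,0],[0,0,0],[0,0,0],[0,0,0],[0,0,0],[0,0,0],[0,0,0],[0,0,0],[0,0,0],[0,0,0],[0,0,0],[0,0,0],[0,0,0],[0,0,0]], "gripper": [0,0,0,0,0,0,0,0,0,0,0,0,0,0,0,0,0,0]}}

```text
time: 20.33
tool_pos: [0.5609, -0.0067, 0.1845]
tcp_rot: [2.716, 1.575, -0.002]
wrist_force: [-5.1, -4.6, 8.4]
width: 0.097
grip_force: 42.8
```

Call:
{"op": "jog_arm", "data": {"turn": [[0,0,0],[0,0,0],[0,0,0],[0,0,0],[0,0,0],[0,0,0],[0,0,0],[0,0,0],[0,0,0],[0,0,0],[0,0,0]], "delta_pos": [[0,0,0],[0,0,0],[0,0,0],[0,0,-0.02],[0,0,-0.02],[0,0,-0.02],[0,0,-0.03],[0,0,-0.03],[0,0,0],[0,0,0],[0,0,0]], "gripper": [0.036,0.036,0.036,0.036,0.036,0.036,0.036,0.036,0.036,0.036,0.036]}}

```text
time: 21.25
tool_pos: [0.5613, -0.0052, 0.3027]
tcp_rot: [2.718, 1.576, 0.001]
wrist_force: [0.2, -1.0, -0.6]
width: 0.42
grip_force: 0.0
```

```bash
python3 go.py 4 .30 60.5
python3 - <<'E'
from h import *
s=cv2.imwrite
sd=cv2.resize(vision.read_camera("side")[170:330,260:430,::-1],None,fx=3.5,fy=3.5,interpolation=2)
s("pics/a5.png",sd)
E
```

```text
t 21.25 pos [ 0.5613 -0.0052  0.3027] q6 0.466 d [-0.0004 -0.0001  0.0027] rows 0.06941469495809172 turn [ 0.0003 -0.0003 -0.0048] rows 0.04050766204668792
```

View pics/a5.png

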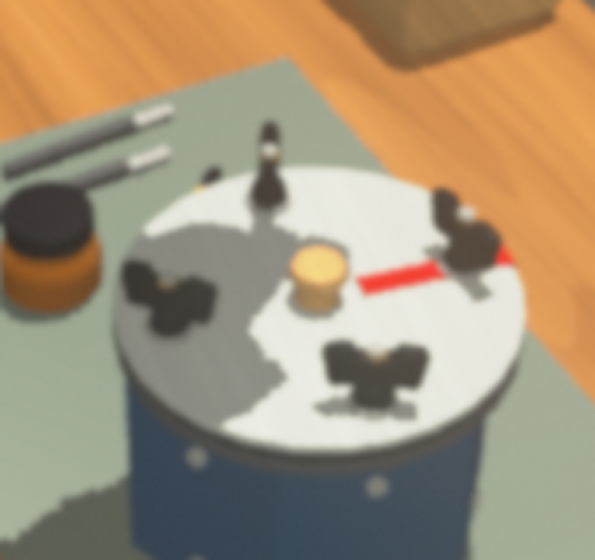

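Nut 4 at (268,170) is now edge-on to the camera, so it has turned 90°. All four nuts are turned and the gripper is clear.

```bash
python3 -c "
from workcell import ticket; print(ticket.finish_job())"
```

```text
the job is handed in; nothing more can be done
None
```

I gave all four wing nuts a quarter turn clockwise, in order from the red stripe, checked each one on camera with nothing else seen to move, and handed the job in at about 21 s; no verdict was returned.

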